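# Clear the side burner's lid and hold it open for lighting

### The job

I want to light the side burner: take the scraper off its closed lid and lay it (do not drop it) flat on the bottom of the sheet pan, next to the basting brush. Then take the lid by its bar handle, lift it to 60 degrees open (0 is shut, 90 is upright) and hold it there to keep the wind off the flame; it falls shut if let go, so never let it drop. Finish still holding the handle with the lid steady at 60 degrees, and leave everything else on the shelf where it is.

Things in the scene. Friction and masses are not known exactly. Their poses are not given: they have to be found in the camera images.
- lid (a joint): opening angle of the side burner's lid in rad: 0 shut, 1.571 upright, stop at 1.75. The hinge is free: the lid (about 0.85 kg with its handle) falls shut from any angle below about 75 degrees. The lid is a stainless pan-shaped cover, 255 deep (burner x) x 310 wide (y) x 40 high, its flat top 87 mm above the shelf when shut
- lid_hinge (a point): middle of the lid's hinge line, which runs along the burner's y axis at the lid's far lower edge: 127.5 mm in +x from the burner's centre, 47 mm above the shelf. Its axes are the burner's and do not turn with the lid. The lid opens upward and away from the robot
- lid_handle (a point): round dark steel bar of the lid, 12 mm diameter, 200 long, parallel to the hinge; origin at its middle, y along it, axes turn with the lid. Lid shut: 305 mm in -x of the hinge line and 22 mm above it (69 above the shelf). It stands 50 mm in front of the lid's front face (44 mm clear gap) on posts 85 mm either side of its middle; it can turn between gripping fingers
- burner: fixed side burner, dark steel bezel 285 (x) x 330 (y) x 45 high, closed by the lid, grate inside, one control knob low on its front at y = +128 mm; origin under its centre on the shelf, -x is its front towards the robot
- scraper: grill scraper 250 mm long, 0.18 kg, flat on the shut lid; origin mid-length on its underside, x from handle to blade, z up. Wooden handle x = -125 to +5 mm, 28 wide, 22 high, straight sides; steel shank to x = 45; flat steel blade x = 45 to 125, 75 wide, sloping down to its tip. Balance point near x = +28 mm; the handle can be gripped across its width at about x = -20 mm
- pan: fixed aluminium quarter sheet pan, 330 (x) x 240 (y), walls 3 mm thick and 25 high (28 mm with the rolled rim), floor 3 mm above the shelf; origin under its centre on the shelf
- brush: basting brush, 249 mm long, 36 wide, 14 high, steel handle and red silicone head, lying in the pan roughly along the pan's x, on the pan's -y side (about 70 mm from its middle); origin near the middle on its underside, x from handle to head. The rest of the pan is free. Bystander
- shaker: closed glass shaker with flip-top lid, 54 mm diameter, 93 high, standing just behind the burner and pan; origin under its centre. Bystander
- mill: wooden pepper mill, 56 mm diameter, 178 high, on the left; origin under its centre. Bystander
- oil: green glass oil bottle, 64 mm diameter, 210 high, on the right; origin under its centre. Bystander
- jar: amber jar with steel cap, 76 mm diameter, 100 high, on the left; origin under its centre. Bystander
- mug: steel mug, 84 mm diameter, 85 high, handle to its +y, on the right; origin under its centre. Bystander
- lighter: long-necked lighter lying flat, 225 mm long, 24 wide, 18 high, on the left; origin on its underside near the middle, x towards the nozzle. Bystander

How it is judged:
On the way, in this order (a step that is already met when the one before it is completed fails the run):
1. the scraper lies flat on the floor of the sheet pan, let go, at rest (x of scraper in the frame of pan between -0.1 and 0.1 m and y of scraper in the frame of pan between -0.11 and 0.11 m and z of scraper in the frame of pan below 0.01 m and angle between scraper's own z axis and vertical below 0.07 rad and linear speed of scraper below 0.03 m/s and contact force between the fingers and scraper below 0.1 N), for 0.2 s.
2. the lid is held by its handle at 60 degrees (53 to 67) (value of joint lid between 0.925 and 1.169 rad and contact force between the fingers and lid_c0 above 1 N), for 0.3 s.
At the end, for the whole second after the job is handed in: The lid stands steady (slower than 0.08 rad/s) at 60 degrees, give or take 7, with the gripper's fingers on its handle carrying it, and the scraper lies flat and released on the floor of the sheet pan (tilt under 4 degrees, not on the rim or the brush) (all of step 1 and all of step 2 and velocity of joint lid between -0.08 and 0.08 rad/s); the arm keeps its last pose, push and grip.
It fails at once if a bystander (brush, shaker, mill, oil bottle, jar, mug or lighter) is shifted more than 30 mm (distance of any of brush, shaker, mill, oil, jar, mug, lighter from where it was at the start of the episode above 0.03 m).
It fails at once if the scraper is dropped (falls free of the fingers faster than 0.8 m/s, about 30 mm of fall) (contact force between the fingers and scraper below 0.05 N and linear speed of scraper above 0.8 m/s).
It fails at once if the lid is let fall (closing faster than 3 rad/s with the fingers off its handle) (contact force between the fingers and lid_c0 below 0.05 N and velocity of joint lid below -3 rad/s).
It also fails if it takes over 61 s, if anything falls off the work surface, if the arm or the gripper's body presses on something with over 40 N, if the wrist force passes 120 N, or if a joint passes its speed limit or range.

### The arm

A 7-joint arm with a two-finger parallel gripper is mounted at the origin on the work surface. World frame = base frame: x ahead of the robot, y to its left, z up, the work surface at z = 0. Lengths are in m, angles in rad, forces in N, time in s.
With the tool pointing down it reaches from about 0.425 to 0.95 m from the base axis. Payload 4.7 kg.
Tool frame: the origin (TCP) lies midway between the tips of the shut fingers; the grasp point (between the pads) lies 19 mm behind it; z points along the fingers, y is the line along which they close (so a half turn about z gives the same grasp; the last joint's range is limited). The gripper opens to 87 mm and grips with 3 to 60 N. Pads are 19 mm wide; open, the fingers measure 117 mm over their backs; the gripper's body (75 mm by 190 mm) begins 51 mm behind the grasp point.
Start: joints at [1.222, 0.469, -0.049, 1.532, 0.024, 1.141, -0.082], TCP at [0.212, -0.641, 0.199] pointing down, gripper open.
Joint ranges: [-2.59, 2.59], [-0.33, 1.99], [-1.39, 1.29], [0.1, 2.45], [-1.04, 4.18], [0.21, 1.99], [-2.66, 2.66]. Speed limits (rad/s): [2.57, 2.57, 3.14, 3.14, 3.14, 3.14, 3.14].

### API

Orientations are given as a unit quaternion [x, y, z, w].
In Python, from bench import sensors, viewer, ctrl gives the robot as it stands.
- The arm moves only by the tool move_arm, never from a script. Its argument "increments" is a list of rows, each a list of 7 numbers: the opening, from -1 (shut) to 1 (fully open), then the shift along the tool's x, y, z in m, then the turn, a rotation vector about the tool's x, y, z in degrees. In form: [[fingers, tx, ty, tz, rx, ry, rz], ...]. A call has 1 to 8 rows; each row is the pose to reach, as a shift and turn from the pose commanded when the call began, along the tool's axes at that moment; what a row does not reach only later rows make up. A row lasts 1/12 s, in which the tool goes at most 41.7 mm and 7.16 degrees, less where a joint would pass 70% of its speed; a pose out of reach is approached as far as the arm can. A call with a gripper value outside its range is refused whole. The fingers move at their own pace and stop on an object; "squeeze" is the grip in N (left out, the last holds). Time passes only in rows, so rows that repeat a pose let the fingers close. It gives the time, the measured TCP pose, the force, the opening and the grip force at its end, in the units of the state.
- sensors.get_state(): the state, without advancing time (a new reading comes with each control period).
- viewer.grab_frame(name): name is "scene" or "top" or "wrist"; returns (picture, depth): 420x560x3 uint8, blue, green, red; 420x560 float32, m along the optical axis (not along the pixel's ray), 0 where there is no reading.
- viewer.calibration(name): a dict with "K" (3x3 intrinsics, pixels), "dist_coeffs" ([k1, k2, p1, p2, k3] as OpenCV has them; the pictures are not rectified), "cam_to_world" (4x4, takes a point from camera to world coordinates). Camera axes: x right, y down, z forward; pixel columns grow to the right and rows downward; lengths in m; the calibration is good to about 2 mm. A picture is of the moment at which its call begins: read the wrist's pose just before it. calibration takes no time and is no camera call; for the wrist camera it gives the pose at the moment of the call.
- ctrl.sign_off(): hands the job in; it is judged then, once.
Trained networks look in the newest picture that a camera, given by its name, has taken for a name from the list of things; names that differ only in an ending like _2 or _b are one class to them, and where a whole thing is asked for, a point or a joint stands for the part that bears it (a point fixed in the world has none). Each returns a list of dicts, best first, with "conf" (0 to 1); they miss things now and then, are a little off and sometimes report something else, mostly with a low value. They report only what shows in the picture. A call takes as long as a camera call.
- viewer.find_in(label, camera): "at" ([column, row] as shares, 0 to 1, of the picture: columns of its width, rows of its height, amid what is visible of it).
- viewer.trace(label, camera): "region" (420x560 bool, what is visible of it) and "at" ([column, row] as shares, 0 to 1, of the picture: columns of its width, rows of its height, amid what is visible of it).
- viewer.tip_of(label, camera): "at" ([column, row] as shares, 0 to 1, of the picture: columns of its width, rows of its height: a listed point, or the origin of a listed thing).
The state is a dict: "clock": time; "qpos": joint angles; "qd": joint speeds; "tau": joint torques, N m; "tcp_pos": TCP position; "eef_rot": TCP orientation; "force": force on the tool from outside, world axes, zero at the start; "torque": the same for the moment, N m; "finger_gap": finger opening in m; "gripper_force": force on a finger pad.
Only numpy, scipy, OpenCV 4.12 (cv2) and the standard library are available. Lean on these libraries where they do the work, as an engineer would, in place of code of your own. Each camera call takes 0.05 s, during which the arm holds its last target. There are 200 camera calls.

## Working session

There is one attempt and no reset: what is moved stays moved. The work goes in short steps, Python scripts to look and compute and a tool call to move; the robot and the scene stay as the last step left them, time stands still between calls to the robot, and variables do not carry over. Pictures are saved under pics/ and viewed, at most 10 in all, crops included, and the job is handed in when it is done.

Besides the shell and the picture viewer there is one more tool, called as name([rows], argument=value, ...), one row to a line, values as JSON. move_arm: Moves the arm, as the interface text tells. Its arguments: {"type":"object","properties":{"increments":{"type":"array","items":{"type":"array","items":{"type":"number"}}},"squeeze":{"type":"number"}},"required":["increments"]}

```bash
ls; mkdir -p pics; cat > h.py <<'E'
import numpy as np, cv2
from bench import sensors, viewer, ctrl
from scipy.spatial.transform import Rotation as R
def cloud(cam, depth, mask=None):
    c=viewer.calibration(cam); K=np.array(c["K"]); T=np.array(c["cam_to_world"])
    m=depth>0
    if mask is not None: m&=mask
    v,u=np.nonzero(m)
    p=cv2.undistortPoints(np.stack([u,v],1).astype(float)[:,None],K,np.array(c["dist_coeffs"]))[:,0]
    z=depth[v,u]
    P=np.c_[p*z[:,None],z]
    return P@T[:3,:3].T+T[:3,3], np.c_[u,v]
E
python3 - <<'E'
from h import *
ims=[]
for n in ["scene","top"]:
    im,d=viewer.grab_frame(n); cv2.imwrite(f"pics/{n}0.png",im); np.save(f"{n}0.npy",d)
    for l in ["lid","lid_handle","scraper","pan","brush","burner","shaker","mill","oil","jar","mug","lighter"]:
        r=viewer.trace(l,n)
        for q in r[:1]:
            P,uv=cloud(n,d,q["region"])
            if len(P)<5: print(n,l,"few");continue
            print(n,l,round(q["conf"],2),np.round(np.array(q["at"])*[560,420]),len(P),"med",np.median(P,0).round(3),"lo",np.percentile(P,2,0).round(3),"hi",np.percentile(P,98,0).round(3))
print(sensors.get_state())
E
```

```text
pics
scene lid 0.85 [219. 191.] 4669 med [ 0.606 -0.149  0.085] lo [ 0.399 -0.354  0.048] hi [ 0.704 -0.048  0.089]
scene lid_handle 0.72 [221. 190.] 4686 med [ 0.604 -0.148  0.085] lo [ 0.397 -0.353  0.05 ] hi [ 0.704 -0.048  0.088]
scene scraper 0.57 [219. 177.] 724 med [ 0.583 -0.204  0.097] lo [ 0.466 -0.265  0.088] hi [ 0.68  -0.123  0.11 ]
scene pan 0.71 [318. 258.] 7695 med [0.584 0.204 0.003] lo [0.407 0.073 0.   ] hi [0.738 0.314 0.028]
scene brush 0.64 [293. 245.] 582 med [0.605 0.125 0.013] lo [0.448 0.104 0.002] hi [0.677 0.136 0.018]
scene burner 0.93 [222. 198.] 6989 med [ 0.625 -0.127  0.079] lo [ 0.401 -0.356  0.002] hi [ 0.719 -0.038  0.089]
scene shaker 0.85 [194. 248.] 698 med [ 0.815 -0.016  0.058] lo [ 0.786 -0.046  0.004] hi [ 0.83  -0.006  0.093]
scene mill 0.96 [412. 289.] 1574 med [0.61  0.463 0.089] lo [0.58  0.434 0.001] hi [0.622 0.483 0.177]
scene oil 0.97 [153. 158.] 902 med [ 0.647 -0.445  0.106] lo [ 0.612 -0.476  0.001] hi [ 0.668 -0.427  0.21 ]
scene jar 0.79 [432. 277.] 1029 med [0.52  0.477 0.074] lo [0.473 0.444 0.008] hi [0.536 0.496 0.102]
scene
[... 1519 characters left out ...]
y([ 1.22211417,  0.46857799, -0.04862688,  1.53245983,  0.02411883,
        1.14100489, -0.08232487]), 'qd': array([ 1.36975451e-03,  2.38681413e-03, -1.57247215e-03, -7.67990296e-05,
        3.92920713e-06,  4.25837706e-04,  5.53886381e-04]), 'tau': array([ 3.73451958e-04, -5.07836759e+01, -8.06711451e-02, -2.36453676e+01,
       -6.12499961e-02,  3.11903819e-02,  1.86279067e-05]), 'tcp_pos': array([ 0.21226156, -0.64079967,  0.19940484]), 'eef_rot': array([9.87243351e-01, 1.59218592e-01, 2.97995868e-05, 6.30952113e-05]), 'force': array([ 0.26958949,  0.93068729, -1.48419608]), 'torque': array([ 0.00613291, -0.00439483, -0.04628974]), 'gripper_force': 0.0, 'finger_gap': 0.08731198655566867}
```

View pics/top0.png

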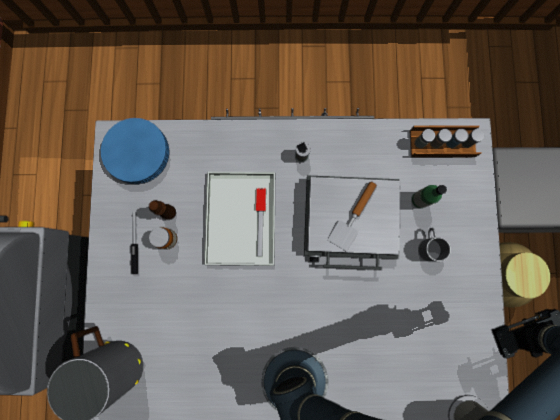

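View pics/scene0.png

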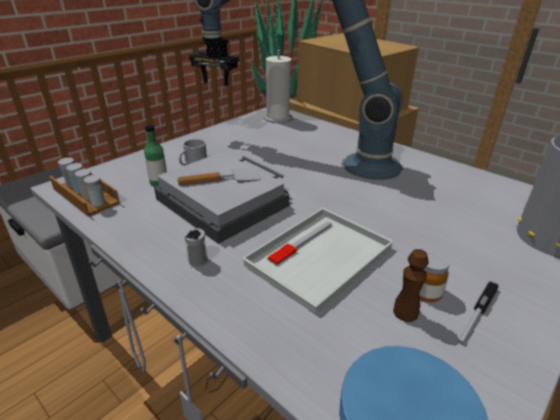

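```bash
cat >> h.py <<'E'
def Rdown(psi,tilt=0):  # tool down, x axis at yaw psi(deg); tilt about tool x (deg)
    c,s=np.cos(np.radians(psi)),np.sin(np.radians(psi))
    return R.from_matrix(np.array([[c,s,0],[s,-c,0],[0,0,-1.]]))*R.from_euler('x',tilt,degrees=True)
def inc(pos,Rt,p0=None,R0=None):
    s=sensors.get_state()
    p0=s["tcp_pos"] if p0 is None else np.array(p0); R0=R.from_quat(s["eef_rot"]) if R0 is None else R0
    t=R0.inv().apply(np.array(pos)-p0); r=(R0.inv()*Rt).as_rotvec(degrees=True)
    return t.round(4).tolist()+r.round(2).tolist()
E
python3 - <<'E'
from h import *
print(inc([.30,-.45,.36],Rdown(75)))
print(inc([.47,-.2,.38],Rdown(140),[.30,-.45,.36],Rdown(75)))
E
```

```text
[0.1433, -0.1535, -0.1606, 0.01, 0.0, -56.68]
[0.2855, 0.0995, -0.02, 0.0, 0.0, -65.0]
```

move_arm([
  [1,0.1433,-0.1535,-0.1606,0,0,-56.68],
  [1,0.1433,-0.1535,-0.1606,0,0,-56.68],
  [1,0.1433,-0.1535,-0.1606,0,0,-56.68],
  [1,0.1433,-0.1535,-0.1606,0,0,-56.68],
  [1,0.1433,-0.1535,-0.1606,0,0,-56.68],
  [1,0.1433,-0.1535,-0.1606,0,0,-56.68],
  [1,0.1433,-0.1535,-0.1606,0,0,-56.68],
  [1,0.1433,-0.1535,-0.1606,0,0,-56.68],
])

```text
clock: 1.97
tcp_pos: [0.3037, -0.4473, 0.3643]
eef_rot: [0.789, 0.614, 0.0, 0.004]
force: [0.2, 0.4, 0.0]
finger_gap: 0.0865
gripper_force: 0.0
```

move_arm([
  [1,0.2855,0.0995,-0.02,0,0,-65],
  [1,0.2855,0.0995,-0.02,0,0,-65],
  [1,0.2855,0.0995,-0.02,0,0,-65],
  [1,0.2855,0.0995,-0.02,0,0,-65],
  [1,0.2855,0.0995,-0.02,0,0,-65],
  [1,0.2855,0.0995,-0.02,0,0,-65],
  [1,0.2855,0.0995,-0.02,0,0,-65],
  [1,0.2855,0.0995,-0.02,0,0,-65],
])

```text
clock: 2.63
tcp_pos: [0.4733, -0.1924, 0.3811]
eef_rot: [0.397, 0.918, 0.002, 0.001]
force: [-0.7, 1.0, -0.4]
finger_gap: 0.0871
gripper_force: 0.0
```

move_arm([
  [1,0,0,0,0,0,0],
  [1,0,0,0,0,0,0],
])

```text
clock: 2.8
tcp_pos: [0.47, -0.1999, 0.38]
eef_rot: [0.405, 0.914, -0.0, 0.0]
force: [0.1, 0.3, 0.2]
finger_gap: 0.087
gripper_force: 0.0
```

```bash
cat >> h.py <<'E'
def look(tag,labels,cam="wrist"):
    im,d=viewer.grab_frame(cam); cv2.imwrite(f"pics/{tag}.png",im)
    out={}
    for l in labels:
        r=viewer.trace(l,cam)
        if r: out[l]=(r[0]["conf"],)+cloud(cam,d,r[0]["region"])
        else: print(l,"none")
    return im,d,out
E
python3 - <<'E'
from h import *
im,d,o=look("w1",["scraper","lid_handle","lid"])
np.save("w1.npy",d)
for l,(c,P,uv) in o.items():
    print(l,c,len(P),np.median(P,0).round(3),np.percentile(P,1,0).round(3),np.percentile(P,99,0).round(3))
c,P,uv=o["scraper"]
print(viewer.tip_of("scraper","wrist"),viewer.tip_of("lid_handle","wrist"))
rect=cv2.minAreaRect(P[:,:2].astype(np.float32)*1000);print(rect)
h=P[P[:,2]>0.105]; r=cv2.minAreaRect(h[:,:2].astype(np.float32)*1000);print(len(h),r,h[:,2].max(),cv2.boxPoints(r))
E
```

```text
scraper 0.88 4155 [ 0.519 -0.184  0.096] [ 0.456 -0.27   0.086] [ 0.665 -0.123  0.11 ]
lid_handle 0.79 25412 [ 0.548 -0.183  0.086] [ 0.389 -0.359  0.061] [ 0.697 -0.055  0.088]
lid 0.65 25470 [ 0.548 -0.183  0.086] [ 0.389 -0.358  0.059] [ 0.697 -0.054  0.088]
[{'at': [0.5786, 0.5129], 'conf': 0.71}] [{'at': [0.4357, 0.311], 'conf': 0.73}]
((571.787841796875, -209.06260681152344), (77.03829956054688, 245.69088745117188), 58.69705581665039)
1118 ((568.4017944335938, -210.75852966308594), (28.747079849243164, 234.56961059570312), 60.24532699584961) 0.4853286358614489 [[ 459.44662 -165.03009]
 [ 663.09015 -281.444  ]
 [ 677.35693 -256.48697]
 [ 473.71344 -140.07306]]
```

View pics/w1.png

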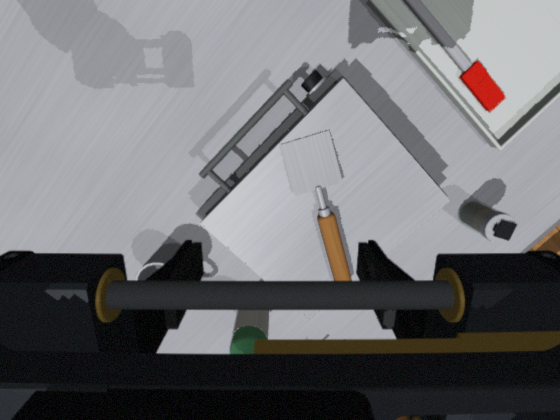

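```bash
python3 - <<'E'
from h import *
def ax(P):
    vx,vy,x,y=cv2.fitLine(P[:,:2].astype(np.float32),cv2.DIST_HUBER,0,0.002,0.0001).ravel(); return np.degrees(np.arctan2(vy,vx))%180,(x,y)
for cam in ["wrist","top","scene"]:
    im,d,o=look("t_"+cam,["scraper"],cam)
    c,P,uv=o["scraper"]
    k=(P[:,2]>.08)&(P[:,2]<.12); P=P[k];uv=uv[k]
    px=im[uv[:,1],uv[:,0]].astype(int); w=(px[:,2]-px[:,0])>50
    W=P[w]
    a,(x,y)=ax(W); t=np.radians(a); u=np.array([np.cos(t),np.sin(t)])
    s=(P[:,:2]-[.57,-.21])@u; n=(P[:,:2]-[.57,-.21])@[-u[1],u[0]]; sw=s[w]
    print(cam,len(W),"yaw",a.round(2),"all",ax(P)[0].round(2),"s",np.percentile(s,[.5,99.5]).round(3),"wood s",np.percentile(sw,[1,99]).round(3),"n wood",np.percentile(n[w],[2,50,98]).round(4),"n all",np.percentile(n,[1,99]).round(4),"z",np.percentile(W[:,2],[50,98]).round(4))
# lid top height / yaw , handle bar
im,d,o=look("w1b",["lid"])
c,P,uv=o["lid"]
L=P[(P[:,2]>.08)&(P[:,2]<.09)]
print("lidtop z",np.median(L[:,2]),cv2.minAreaRect(L[:,:2].astype(np.float32)*1000))
A,_=cloud("wrist",d)
B=A[(A[:,2]>.066)&(A[:,2]<.078)&(A[:,0]<.412)&(A[:,0]>.36)&(A[:,1]>-.33)&(A[:,1]<-.08)]
print("bar",len(B),ax(B),np.percentile(B,[1,50,99],axis=0).round(4).tolist())
# pan
im,d,o=look("t2",["pan","brush"],"top")
A,_=cloud("top",d)
F=A[(A[:,0]>.38)&(A[:,0]<.78)&(A[:,1]>.04)&(A[:,1]<.35)&(A[:,2]>.02)&(A[:,2]<.035)]
print("pan rim",cv2.minAreaRect(F[:,:2].astype(np.float32)*1000))
F=o["brush"][1];F=F[F[:,2]>.008]; print("brush",ax(F),cv2.minAreaRect(F[:,:2].astype(np.float32)*1000))
print(sensors.get_state()["clock"])
E
```

```text
wrist 1089 yaw 149.08 all 148.56 s [-0.112  0.122] wood s [-0.112 -0.   ] n wood [-0.0154 -0.0031  0.0094] n all [-0.0403  0.033 ] z [0.1083 0.1102]
top 146 yaw 141.52 all 149.24 s [-0.124  0.125] wood s [-0.122 -0.03 ] n wood [-0.0272 -0.0161 -0.0041] n all [-0.0294  0.0456] z [0.1079 0.1136]
scene 233 yaw 150.02 all 150.0 s [-0.124  0.118] wood s [-0.122 -0.005] n wood [-0.0196 -0.0114  0.0048] n all [-0.0428  0.0302] z [0.1064 0.1099]
lidtop z 0.08643865496163 ((571.6026000976562, -207.19126892089844), (311.398681640625, 256.5300598144531), 87.35155487060547)
bar 1166 (np.float32(87.45483), (np.float32(0.39569288), np.float32(-0.17042077))) [[0.3847, -0.2957, 0.0679], [0.3945, -0.1952, 0.0729], [0.4107, -0.1012, 0.0757]]
pan rim ((569.584716796875, 191.4114990234375), (246.3578643798828, 335.9585266113281), 89.4344253540039)
brush (np.float32(178.62398), (np.float32(0.57523996), np.float32(0.11814501))) ((554.7892456054688, 117.83218383789062), (243.52084350585938, 33.063358306884766), 0.14646276831626892)
3.65
```

```bash
python3 - <<'E'
from h import *
s=sensors.get_state(); print(s["tcp_pos"])
print(inc([.5844,-.2151,.16],Rdown(149)))
E
```

```text
[ 0.47001266 -0.19993078  0.37996985]
[-0.0882, 0.0744, 0.22, -0.0, 0.0, -16.7]
```

move_arm([
  [1,-0.0882,0.0744,0.22,0,0,-16.7],
  [1,-0.0882,0.0744,0.22,0,0,-16.7],
  [1,-0.0882,0.0744,0.22,0,0,-16.7],
  [1,-0.0882,0.0744,0.22,0,0,-16.7],
  [1,-0.0882,0.0744,0.22,0,0,-16.7],
  [1,-0.0882,0.0744,0.22,0,0,-16.7],
  [1,-0.0882,0.0744,0.22,0,0,-16.7],
  [1,-0.0882,0.0744,0.22,0,0,-16.7],
])

```text
clock: 4.32
tcp_pos: [0.5834, -0.2146, 0.1575]
eef_rot: [0.267, 0.964, 0.001, -0.003]
force: [-0.1, 1.2, 0.9]
finger_gap: 0.0871
gripper_force: 0.0
```

move_arm([
  [1,0,0,0.02,0,0,0],
  [1,0,0,0.04,0,0,0],
  [1,0,0,0.055,0,0,0],
  [1,0,0,0.065,0,0,0],
  [1,0,0,0.07,0,0,0],
  [1,0,0,0.07,0,0,0],
  [1,0,0,0.07,0,0,0],
])

```text
clock: 4.9
tcp_pos: [0.5852, -0.2155, 0.0916]
eef_rot: [0.267, 0.964, -0.0, 0.001]
force: [-0.0, -0.3, 0.8]
finger_gap: 0.0873
gripper_force: 0.0
```

```bash
python3 - <<'E'
from h import *
im,d=viewer.grab_frame("wrist"); cv2.imwrite("pics/w2.png",im)
s=sensors.get_state();print(s["tcp_pos"],s["eef_rot"],s["force"])
E
```

```text
[ 0.58535453 -0.21540733  0.09168093] [ 2.67314983e-01  9.63608189e-01 -1.59936821e-04  1.39036775e-03] [-0.10494485  0.13872951 -0.46674616]
```

View pics/w2.png

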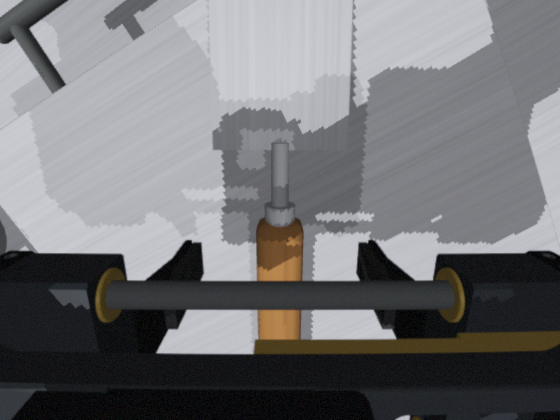

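move_arm([
  [-1,0,0,0,0,0,0],
  [-1,0,0,0,0,0,0],
  [-1,0,0,0,0,0,0],
  [-1,0,0,0,0,0,0],
  [-1,0,0,0,0,0,0],
  [-1,0,0,0,0,0,0],
  [-1,0,0,0,0,0,0],
  [-1,0,0,0,0,0,0],
], squeeze=50)

```text
clock: 5.62
tcp_pos: [0.5844, -0.2151, 0.0899]
eef_rot: [0.267, 0.964, -0.0, 0.0]
force: [0.2, -0.3, -0.4]
finger_gap: 0.0417
gripper_force: 0.0
```

move_arm([
  [-1,0,0,-0.01,0,0,0],
  [-1,0,0,-0.03,0,0,0],
  [-1,0,0,-0.06,0,0,0],
  [-1,0,0,-0.09,0,0,0],
  [-1,0,0,-0.11,0,0,0],
  [-1,0,0,-0.11,0,0,0],
])

```text
clock: 6.12
tcp_pos: [0.5877, -0.2154, 0.2062]
eef_rot: [0.267, 0.964, -0.0, 0.005]
force: [-0.6, 0.3, 0.6]
finger_gap: 0.0038
gripper_force: 0.0
```

```bash
python3 - <<'E'
from h import *
s=sensors.get_state();p=s["tcp_pos"];q=R.from_quat(s["eef_rot"]);print(p,s["finger_gap"],s["gripper_force"],s["force"])
im,d,o=look("w3",["scraper"]); c,P,uv=o["scraper"]
T=q.inv().apply(P-p); k=(T[:,2]>-.06)&(T[:,2]<.06); T=T[k]
for a in np.arange(-.02,.15,.02):
    m=(T[:,0]>a)&(T[:,0]<a+.02)
    if m.sum()>5: print(a.round(2),m.sum(),"y",np.percentile(T[m,1],[3,50,97]).round(4),"z",np.median(T[m,2]).round(4))
print(inc([.585,.228,.2],Rdown(180)))
E
```

```text
[ 0.58765661 -0.2153754   0.20616345] 0.003815586300956776 0.0 [-0.56599246  0.31485063  0.6335395 ]
scraper noneTraceback (most recent call last):
  File "<stdin>", line 3, in <module>
KeyError: 'scraper'
```

move_arm([
  [1,0,0,-0.08,0,0,0],
  [1,0,0,-0.08,0,0,0],
  [1,0,0,-0.08,0,0,0],
  [1,0,0,-0.08,0,0,0],
  [1,0,0,-0.08,0,0,0],
  [1,0,0,-0.08,0,0,0],
  [1,0,0,-0.08,0,0,0],
  [1,0,0,-0.08,0,0,0],
])

```text
clock: 6.88
tcp_pos: [0.5837, -0.2151, 0.2784]
eef_rot: [0.267, 0.964, 0.0, -0.001]
force: [-0.4, 0.4, -0.1]
finger_gap: 0.047
gripper_force: 0.0
```

move_arm([
  [1,0,0,0,0,0,0],
  [1,0,0,0,0,0,0],
  [1,0,0,0,0,0,0],
  [1,0,0,0,0,0,0],
])

```text
clock: 7.22
tcp_pos: [0.5844, -0.2151, 0.2799]
eef_rot: [0.267, 0.964, 0.0, -0.0]
force: [-0.4, -0.1, -0.3]
finger_gap: 0.0736
gripper_force: 0.0
```

```bash
python3 - <<'E'
from h import *
s=sensors.get_state();print(s["clock"],s["tcp_pos"],s["finger_gap"])
for cam in ["wrist","top","scene"]:
    im,d,o=look("u_"+cam,["scraper"],cam)
    if "scraper" not in o: continue
    c,P,uv=o["scraper"]; k=(P[:,2]>.08)&(P[:,2]<.12); P=P[k];uv=uv[k]
    px=im[uv[:,1],uv[:,0]].astype(int); w=(px[:,2]-px[:,0])>50
    print(cam,len(P),w.sum(),cv2.minAreaRect(P[:,:2].astype(np.float32)*1000), np.median(P[w],0) if w.any() else 0)
    if w.sum()>10:
        vx,vy,x,y=cv2.fitLine(P[w,:2].astype(np.float32),cv2.DIST_HUBER,0,0.002,0.0001).ravel();print(np.degrees(np.arctan2(vy,vx))%180,x,y)
E
```

```text
7.2167 [ 0.5844108  -0.21512638  0.2799116 ] 0.07359514132579988
wrist 7903 2109 ((572.80078125, -209.37571716308594), (78.55244445800781, 249.7441864013672), 58.608726501464844) [ 0.62035696 -0.23739364  0.10814793]
148.55092 0.62141037 -0.23821299
top 678 143 ((566.3914794921875, -205.72134399414062), (72.53302001953125, 236.4444580078125), 57.46040725708008) [ 0.60069768 -0.22487541  0.10738732]
152.02844 0.61166525 -0.2297545
scene 720 237 ((570.2182006835938, -214.40673828125), (84.68960571289062, 251.3775634765625), 53.53024673461914) [ 0.63003745 -0.23393659  0.10675189]
148.94579 0.6179836 -0.22314812
```

View pics/u_wrist.png

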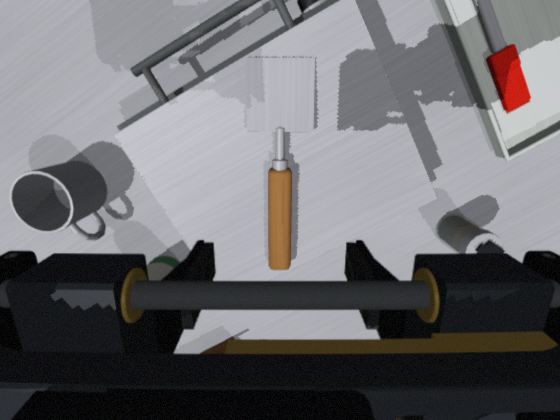

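move_arm([
  [1,0,0,0.04,0,0,0],
  [1,0,0,0.08,0,0,0],
  [1,0,0,0.12,0,0,0],
  [1,0,0,0.15,0,0,0],
  [1,0,0,0.17,0,0,0],
  [1,0,0,0.185,0,0,0],
  [1,0,0,0.19,0,0,0],
  [-1,0,0,0.19,0,0,0],
])

```text
clock: 8.18
tcp_pos: [0.5836, -0.215, 0.0887]
eef_rot: [0.267, 0.964, 0.0, -0.001]
force: [0.7, 0.4, -0.2]
finger_gap: 0.0847
gripper_force: 0.0
```

move_arm([
  [-1,0,0,0,0,0,0],
  [-1,0,0,0,0,0,0],
  [-1,0,0,0,0,0,0],
  [-1,0,0,0,0,0,0],
  [-1,0,0,0,0,0,0],
  [-1,0,0,0,0,0,0],
  [-1,0,0,0,0,0,0],
  [-1,0,0,0,0,0,0],
])

```text
clock: 8.85
tcp_pos: [0.5844, -0.2152, 0.0901]
eef_rot: [0.267, 0.964, -0.0, 0.0]
force: [0.1, 0.2, -0.0]
finger_gap: 0.0351
gripper_force: 0.0
```

move_arm([
  [-1,0,0,0,0,0,0],
  [-1,0,0,0,0,0,0],
  [-1,0,0,0,0,0,0],
  [-1,0,0,0,0,0,0],
  [-1,0,0,0,0,0,0],
])

```text
clock: 9.27
tcp_pos: [0.5844, -0.2152, 0.0899]
eef_rot: [0.267, 0.964, -0.0, 0.0]
force: [-0.5, -0.0, 0.6]
finger_gap: 0.0037
gripper_force: 0.0
```

```bash
python3 - <<'E'
from h import *
im,d=viewer.grab_frame("wrist"); im2,_=viewer.grab_frame("scene")
cv2.imwrite("pics/w4.png",np.hstack([cv2.resize(im,(400,300)),cv2.resize(im2[100:260,120:333],(400,300))]))
s=sensors.get_state();print(s["tcp_pos"],s["finger_gap"],s["gripper_force"])
A,uv=cloud("wrist",d); p=s["tcp_pos"];q=R.from_quat(s["eef_rot"])
T=q.inv().apply(A-p); m=(abs(T[:,0])<.05)&(abs(T[:,1])<.06)&(T[:,2]>-.06)
for a in np.arange(-.05,.05,.01):
    k=m&(abs(T[:,1])<.01)&(T[:,0]>a)&(T[:,0]<a+.01)
    if k.sum(): print(a.round(2),k.sum(),np.percentile(T[k,2],[5,50,95]).round(4))
E
```

```text
[ 0.58440524 -0.21514132  0.08992887] 0.0011763241055040387 0.0
-0.05 109 [-0.0194 -0.0183 -0.0176]
-0.04 44 [-0.0192 -0.0184 -0.0175]
-0.02 57 [-0.0192 -0.0183 -0.0175]
-0.01 116 [-0.0348 -0.0187 -0.0175]
0.0 376 [-0.057  -0.0315 -0.0178]
0.01 1584 [-0.057  -0.0279 -0.013 ]
0.02 669 [-0.0166 -0.0123  0.0041]
0.03 532 [-0.0128 -0.0096  0.0044]
0.04 572 [-0.0127 -0.0093  0.0043]
```

View pics/w4.png

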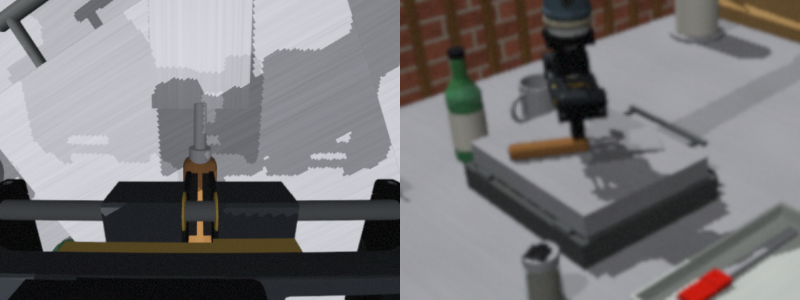

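move_arm([
  [-1,0,0,-0.003,0,0,0],
  [-1,0,0,-0.006,0,0,0],
  [-1,0,0,-0.01,0,0,0],
  [-1,0,0,-0.01,0,0,0],
])

```text
clock: 9.7
tcp_pos: [0.5852, -0.2153, 0.1011]
eef_rot: [0.267, 0.964, -0.0, 0.001]
force: [0.6, 0.3, 1.1]
finger_gap: 0.0005
gripper_force: 0.0
```

```bash
python3 - <<'E'
from h import *
im,d=viewer.grab_frame("wrist")
s=sensors.get_state();print(s["clock"],s["tcp_pos"],s["finger_gap"],s["gripper_force"],s["force"])
A,uv=cloud("wrist",d); p=s["tcp_pos"];q=R.from_quat(s["eef_rot"])
T=q.inv().apply(A-p); m=(abs(T[:,0])<.06)&(abs(T[:,1])<.06)&(T[:,2]>-.08)
px=im[uv[:,1],uv[:,0]].astype(int); w=m&((px[:,2]-px[:,0])>50)&(px.max(1)>90)
print("wood world z",np.percentile(A[w,2],[5,50,95]).round(4),w.sum())
dark=m&(px.max(1)<60)&(T[:,2]<0)
print("dark",dark.sum(),np.percentile(T[dark],[1,50,99],axis=0).round(4).tolist())
cv2.imwrite("pics/w5.png",cv2.resize(im[200:360,180:380],(800,600),interpolation=cv2.INTER_NEAREST))
im,d,o=look("sc5",["scraper"],"scene");P=o["scraper"][1];print(np.percentile(P,[2,50,98],axis=0).round(4).tolist())
E
```

```text
9.75 [ 0.58491974 -0.2152628   0.10075031] 0.00033586421074328725 0.0 [ 0.05954358  0.41344993 -0.17591338]
wood world z [0.1051 0.1076 0.1469] 696
dark 1624 [[-0.008, -0.0088, -0.0771], [0.0102, -0.0012, -0.0519], [0.0121, 0.0078, -0.0228]]
[[0.4615, -0.2663, 0.0849], [0.5716, -0.204, 0.0964], [0.6801, -0.1273, 0.1091]]
```

View pics/w5.png

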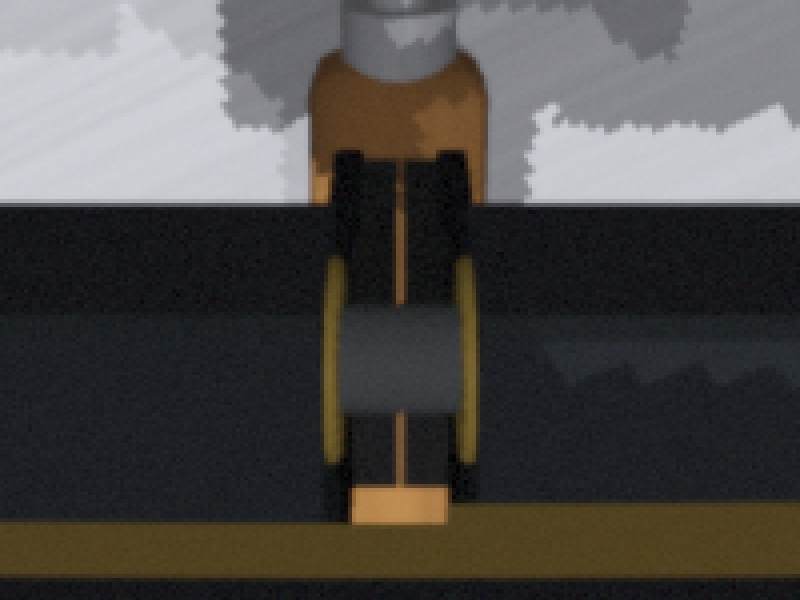

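move_arm([
  [-1,0,0,-0.04,0,0,0],
  [-1,0,0,-0.08,0,0,0],
  [-1,0,0,-0.12,0,0,0],
  [-1,0,0,-0.15,0,0,0],
  [-1,0,0,-0.15,0,0,0],
  [-1,0,0,-0.15,0,0,0],
])

```text
clock: 10.35
tcp_pos: [0.5854, -0.2152, 0.252]
eef_rot: [0.267, 0.964, -0.0, 0.002]
force: [-0.7, -0.3, -0.6]
finger_gap: 0.0005
gripper_force: 0.0
```

```bash
python3 - <<'E'
from h import *
s=sensors.get_state();p=s["tcp_pos"];q=R.from_quat(s["eef_rot"]);print(s["clock"],p)
for cam in ["scene","wrist"]:
    im,d=viewer.grab_frame(cam)
    A,uv=cloud(cam,d);T=q.inv().apply(A-p)
    m=(abs(T[:,0])<.03)&(abs(T[:,1])<.04)&(T[:,2]<.05)&(T[:,2]>-.1)
    print(cam,m.sum())
    t=T[m]
    for a in np.arange(-.1,.03,.01):
        k=(t[:,2]>=a)&(t[:,2]<a+.01)
        if k.sum(): print(a.round(3),k.sum(),np.percentile(t[k,:2],[2,50,98],axis=0).round(3).tolist())
    print("tip max z",np.sort(t[:,2])[-8:].round(4))
E
```

```text
10.35 [ 0.58537818 -0.21522001  0.25201044]
scene 124
-0.07 26 [[-0.01, 0.008], [0.002, 0.013], [0.012, 0.016]]
-0.06 27 [[-0.009, -0.006], [0.001, 0.01], [0.012, 0.013]]
-0.05 27 [[-0.01, -0.006], [0.0, 0.008], [0.011, 0.013]]
-0.04 31 [[-0.01, -0.009], [-0.001, 0.007], [0.011, 0.014]]
-0.03 13 [[-0.009, 0.003], [0.001, 0.008], [0.01, 0.013]]
tip max z [-0.0279 -0.0279 -0.0278 -0.0266 -0.0262 -0.0262 -0.025  -0.0244]
wrist 1879
-0.1 35 [[0.009, -0.007], [0.014, -0.006], [0.019, 0.004]]
-0.09 86 [[0.001, -0.007], [0.007, -0.006], [0.012, 0.004]]
-0.08 53 [[-0.006, -0.007], [-0.0, -0.006], [0.004, 0.004]]
-0.07 467 [[-0.008, -0.006], [-0.002, -0.002], [0.013, 0.003]]
-0.06 303 [[-0.006, -0.008], [0.012, -0.002], [0.013, 0.005]]
-0.05 352 [[0.003, -0.009], [0.012, -0.002], [0.014, 0.006]]
-0.04 290 [[0.011, -0.01], [0.012, -0.001], [0.014, 0.007]]
-0.03 263 [[0.011, -0.01], [0.012, -0.002], [0.014, 0.007]]
-0.02 30 [[0.011, -0.01], [0.012, -0.002], [0.013, 0.007]]
tip max z [-0.0189 -0.0189 -0.0187 -0.0187 -0.0185 -0.0181 -0.0181 -0.0179]
```

move_arm([
  [1,0,0,0,0,0,0],
  [1,0,0,0,0,0,0],
  [1,0,0,0,0,0,0],
  [1,0,0,0,0,0,0],
  [1,0,0,0,0,0,0],
  [1,0,0,0,0,0,0],
  [1,0,0,0.02,0,0,0],
  [1,0,0,0.05,0,0,0],
])

```text
clock: 11.12
tcp_pos: [0.5869, -0.2155, 0.2027]
eef_rot: [0.267, 0.964, -0.0, 0.004]
force: [0.4, 0.8, -0.1]
finger_gap: 0.0455
gripper_force: 0.0
```

move_arm([
  [1,0,0,0.02,0,0,0],
  [1,0,0,0.04,0,0,0],
  [1,0,0,0.06,0,0,0],
  [1,0,0,0.08,0,0,0],
  [1,0,0,0.1,0,0,0],
  [1,0,0,0.11,0,0,0],
  [1,0,0,0.12,0,0,0],
  [1,0,0,0.12,0,0,0],
])

```text
clock: 11.78
tcp_pos: [0.5834, -0.215, 0.0783]
eef_rot: [0.267, 0.964, 0.0, -0.001]
force: [-0.1, -0.1, 0.6]
finger_gap: 0.0866
gripper_force: 0.0
```

move_arm([
  [1,0,0,0.003,0,0,0],
  [1,0,0,0.006,0,0,0],
  [1,0,0,0.006,0,0,0],
  [1,0,0,0.006,0,0,0],
])

```text
clock: 12.12
tcp_pos: [0.5848, -0.2153, 0.0746]
eef_rot: [0.267, 0.964, -0.0, 0.001]
force: [0.2, -0.7, 0.2]
finger_gap: 0.0873
gripper_force: 0.0
```

move_arm([
  [1,0,0,0.002,0,0,0],
  [1,0,0,0.004,0,0,0],
  [1,0,0,0.004,0,0,0],
])

```text
clock: 12.37
tcp_pos: [0.5842, -0.2152, 0.0697]
eef_rot: [0.267, 0.964, -0.0, -0.0]
force: [0.4, 0.5, 0.3]
finger_gap: 0.087
gripper_force: 0.0
```

move_arm([
  [-1,0,0,0,0,0,0],
  [-1,0,0,0,0,0,0],
  [-1,0,0,0,0,0,0],
  [-1,0,0,0,0,0,0],
  [-1,0,0,0,0,0,0],
  [-1,0,0,0,0,0,0],
  [-1,0,0,0,0,0,0],
  [-1,0,0,0,0,0,0],
])

```text
clock: 13.03
tcp_pos: [0.5844, -0.2151, 0.07]
eef_rot: [0.267, 0.964, -0.0, 0.0]
force: [-0.7, 0.2, 0.3]
finger_gap: 0.0419
gripper_force: 0.0
```

move_arm([
  [-1,0,0,0,0,0,0],
  [-1,0,0,0,0,0,0],
  [-1,0,0,0,0,0,0],
  [-1,0,0,0,0,0,0],
  [-1,0,0,0,0,0,0],
  [-1,0,0,0,0,0,0],
])

```text
clock: 13.53
tcp_pos: [0.5844, -0.2151, 0.07]
eef_rot: [0.267, 0.964, -0.0, 0.0]
force: [0.4, 0.0, 0.2]
finger_gap: 0.0277
gripper_force: 50.0
```

move_arm([
  [-1,0,0,-0.01,0,0,0],
  [-1,0,0,-0.03,0,0,0],
  [-1,0,0,-0.05,0,0,0],
  [-1,0,0,-0.07,0,0,0],
  [-1,0,0,-0.09,0,0,0],
  [-1,0,0,-0.09,0,0,0],
  [-1,0,0,-0.09,0,0,0],
])

```text
clock: 14.12
tcp_pos: [0.585, -0.2153, 0.1612]
eef_rot: [0.267, 0.964, -0.0, 0.001]
force: [-0.5, -0.1, -2.0]
finger_gap: 0.0275
gripper_force: 50.0
```

```bash
python3 - <<'E'
from h import *
s=sensors.get_state();p=s["tcp_pos"];q=R.from_quat(s["eef_rot"]);print(s["clock"],p,s["finger_gap"],s["gripper_force"])
for cam in ["wrist","scene"]:
    im,d,o=look("g_"+cam,["scraper"],cam)
    if "scraper" not in o: continue
    T=q.inv().apply(o["scraper"][1]-p); T=T[(T[:,2]>-.08)&(T[:,2]<.06)]
    for a in np.arange(-.12,.15,.02):
        m=(T[:,0]>a)&(T[:,0]<a+.02)
        if m.sum()>5: print(cam,a.round(2),m.sum(),"y",np.percentile(T[m,1],[3,50,97]).round(4),"z",np.percentile(T[m,2],[10,50,90]).round(4))
print(inc([.585,.228,.16],Rdown(180)))
E
```

```text
14.1167 [ 0.58499244 -0.21526223  0.16121994] 0.027519441048785613 49.99164283275604
wrist -0.06 54 y [-0.0154 -0.0063  0.0118] z [-0.0356 -0.0345 -0.0305]
wrist -0.04 1402 y [-0.0142 -0.0015  0.0111] z [-0.0365 -0.0356 -0.034 ]
wrist -0.02 324 y [-0.0143 -0.0015  0.0119] z [-0.0365 -0.0355 -0.0329]
wrist 0.0 2016 y [-0.0139 -0.001   0.0113] z [-0.0365 -0.0351 -0.0314]
wrist 0.02 1066 y [-0.0088 -0.001   0.0063] z [-0.0338 -0.0301 -0.0269]
wrist 0.04 905 y [-0.0242 -0.0011  0.021 ] z [-0.0305 -0.0291 -0.0264]
wrist 0.06 6441 y [-0.0365 -0.0011  0.0339] z [-0.0265 -0.0252 -0.024 ]
wrist 0.08 6864 y [-0.0361 -0.0011  0.0343] z [-0.0241 -0.0229 -0.0216]
wrist 0.1 7149 y [-0.0362 -0.0011  0.034 ] z [-0.0217 -0.0205 -0.0192]
wrist 0.12 4027 y [-0.0361 -0.0011  0.0343] z [-0.0197 -0.0187 -0.0177]
scene -0.12 39 y [-0.0069  0.0094  0.0158] z [-0.0382 -0.0318 -0.0196]
scene -0.1 64 y [-0.0078  0.011   0.0151] z [-0.0363 -0.0313 -0.0192]
scene -0.08 63 y [-0.0104  0.0112  0.0148] z [-0.0354 -0.0298 -0.0184]
scene -0.06 65 y [-0.0087  0.0109  0.017 ] z [-0.036  -0.0305 -0.0193]
scene -0.04 63 y [-0.0044  0.0115  0.016 ] z [-0.0364 -0.0303 -0.02  ]
scene -0.02 36 y [-0.0074  0.0116  0.0174] z [-0.036  -0.0315 -0.0206]
scene 0.0 9 y [-0.0034  0.0112  0.0198] z [-0.0372 -0.0306 -0.0257]
scene 0.02 30 y [-0.0011  0.0056  0.0097] z [-0.033  -0.0276 -0.0213]
scene 0.04 26 y [-0.0082  0.0039  0.0223] z [-0.03   -0.0261 -0.0224]
scene 0.06 71 y [-0.0305  0.0094  0.0379] z [-0.0266 -0.0249 -0.0228]
scene 0.08 70 y [-0.0336  0.0064  0.0379] z [-0.0239 -0.0223 -0.0204]
scene 0.1 69 y [-0.0319  0.0092  0.0385] z [-0.022  -0.0205 -0.0182]
scene 0.12 61 y [-0.0323  0.004   0.0363] z [-0.0195 -0.0181 -0.0163]
[0.2267, 0.3806, -0.0012, 0.0, -0.16, -31.0]
```

move_arm([
  [-1,0.0227,0.0381,0,0,0,-4],
  [-1,0.0378,0.0634,0,0,0,-8],
  [-1,0.0567,0.095,0,0,0,-12],
  [-1,0.0756,0.127,0,0,0,-16],
  [-1,0.0945,0.1586,0,0,0,-20],
  [-1,0.1134,0.19,0,0,0,-24],
  [-1,0.1323,0.222,0,0,0,-28],
  [-1,0.1436,0.241,0,0,0,-31],
])

```text
clock: 14.98
tcp_pos: [0.5841, 0.0706, 0.1594]
eef_rot: [-0.004, 1.0, 0.001, -0.001]
force: [-0.6, 1.0, -1.7]
finger_gap: 0.0276
gripper_force: 50.0
```

```bash
python3 - <<'E'
from h import *
s=sensors.get_state();print(s["clock"],s["tcp_pos"],s["gripper_force"])
print(inc([.585,.228,.10],Rdown(180)))
E
```

```text
14.9833 [0.58412122 0.0706311  0.15938404] 49.99170899391174
[-0.0022, 0.1572, 0.0598, 0.15, -0.07, 0.46]
```

move_arm([
  [-1,0,0.03,0,0,0,0],
  [-1,0,0.06,0,0,0,0],
  [-1,0,0.09,0.01,0,0,0],
  [-1,0,0.12,0.02,0,0,0],
  [-1,0,0.145,0.04,0,0,0],
  [-1,0,0.16,0.06,0,0,0],
  [-1,0,0.16,0.07,0,0,0],
  [-1,0,0.16,0.07,0,0,0],
])

```text
clock: 15.65
tcp_pos: [0.5829, 0.2248, 0.0863]
eef_rot: [-0.001, 1.0, -0.001, -0.003]
force: [0.0, -1.2, -2.9]
finger_gap: 0.0277
gripper_force: 50.0
```

```bash
python3 - <<'E'
from h import *
s=sensors.get_state();p=s["tcp_pos"];q=R.from_quat(s["eef_rot"]);print(s["clock"],p,q.as_quat().round(4),s["gripper_force"])
im,d,o=look("pl",["scraper","brush","pan"])
for l in o:
    P=o[l][1]; print(l,np.percentile(P,[1,50,99],axis=0).round(4).tolist())
A,uv=cloud("wrist",d)
F=A[(A[:,0]>.45)&(A[:,0]<.7)&(A[:,1]>.1)&(A[:,1]<.3)&(A[:,2]<.01)];print("floor",np.median(F[:,2]),len(F))
T=q.inv().apply(o["scraper"][1]-p); T=T[(T[:,2]>-.08)&(T[:,2]<.06)]
for a in np.arange(-.04,.15,.03):
    m=(T[:,0]>a)&(T[:,0]<a+.03)
    if m.sum()>5: print(a.round(2),"y",np.percentile(T[m,1],[3,50,97]).round(4),"z",np.percentile(T[m,2],[10,50,90]).round(4))
E
```

```text
15.65 [0.58288752 0.22481149 0.08625469] [-0.0012  1.     -0.0014 -0.0032] 49.99155879020691
scraper [[0.4567, 0.1872, 0.1084], [0.4982, 0.2239, 0.1142], [0.6235, 0.2607, 0.1282]]
brush [[0.4385, 0.1025, 0.0097], [0.5294, 0.122, 0.0172], [0.6245, 0.1346, 0.0212]]
pan [[0.4266, 0.0709, 0.004], [0.5431, 0.1548, 0.0066], [0.7074, 0.3123, 0.0319]]
floor 0.006491236364586511 24094
-0.04 y [-0.0138 -0.0011  0.0111] z [-0.0422 -0.0413 -0.0397]
-0.01 y [-0.0139 -0.001   0.0115] z [-0.0418 -0.0403 -0.0364]
0.02 y [-0.008  -0.0009  0.0057] z [-0.0381 -0.0344 -0.0318]
0.05 y [-0.0361 -0.0008  0.0345] z [-0.0314 -0.0297 -0.0282]
0.08 y [-0.0357 -0.0007  0.0346] z [-0.0279 -0.0262 -0.0245]
0.11 y [-0.0358 -0.0006  0.0347] z [-0.0244 -0.0232 -0.022 ]
```

View pics/pl.png

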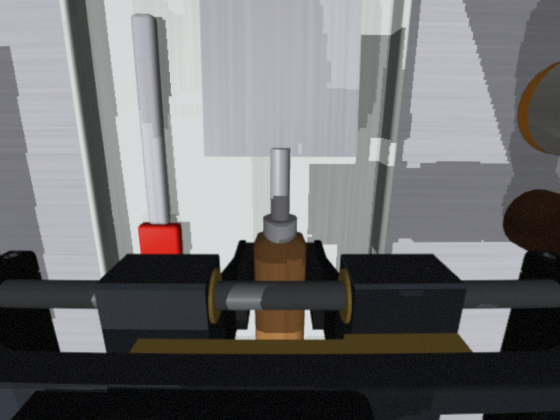

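move_arm([
  [-1,0,0,0.02,0,0,0],
  [-1,0,0,0.04,0,0,0],
  [-1,0,0,0.06,0,0,0],
  [-1,0,0,0.075,0,0,0],
  [-1,0,0,0.085,0,0,0],
  [-1,0,0,0.092,0,0,0],
  [-1,0,0,0.096,0,0,0],
  [-1,0,0,0.096,0,0,0],
])

```text
clock: 16.52
tcp_pos: [0.5855, 0.2253, -0.0063]
eef_rot: [0.0, 1.0, -0.0, -0.0]
force: [0.4, 0.7, -1.7]
finger_gap: 0.0278
gripper_force: 50.0
```

move_arm([
  [-1,0,0,0.001,0,0,0],
  [-1,0,0,0.003,0,0,0],
  [-1,0,0,0.005,0,0,0],
  [-1,0,0,0.005,0,0,0],
  [-1,0,0,0.005,0,0,0],
])

```text
clock: 16.93
tcp_pos: [0.5855, 0.2254, -0.0109]
eef_rot: [0.0, 1.0, -0.0, 0.0]
force: [-0.2, -0.1, -1.5]
finger_gap: 0.0276
gripper_force: 50.0
```

move_arm([
  [-1,0,0,0.001,0,0,0],
  [-1,0,0,0.002,0,0,0],
  [-1,0,0,0.002,0,0,0],
  [-1,0,0,0.002,0,0,0],
])

```text
clock: 17.27
tcp_pos: [0.5854, 0.2253, -0.0131]
eef_rot: [0.0, 1.0, -0.0, -0.0]
force: [1.4, -0.0, -2.3]
finger_gap: 0.0274
gripper_force: 50.0
```

move_arm([
  [-1,0,0,0.001,0,0,0],
  [-1,0,0,0.001,0,0,0],
  [-1,0,0,0.001,0,0,0],
])

```text
clock: 17.52
tcp_pos: [0.5856, 0.2255, -0.0139]
eef_rot: [0.0, 1.0, 0.0, 0.0]
force: [-0.0, 0.3, -1.1]
finger_gap: 0.0276
gripper_force: 50.0
```

move_arm([
  [-1,0,0,0.001,0,0,0],
  [-1,0,0,0.001,0,0,0],
  [-1,0,0,0.001,0,0,0],
])

```text
clock: 17.77
tcp_pos: [0.5856, 0.2255, -0.014]
eef_rot: [0.0, 1.0, -0.0, 0.0]
force: [-2.1, -1.4, 5.2]
finger_gap: 0.0277
gripper_force: 50.0
```

move_arm([
  [-1,0,0,0.001,0,0,0],
  [-1,0,0,0.001,0,0,0],
  [-1,0,0,0.001,0,0,0],
])

```text
clock: 18.02
tcp_pos: [0.5856, 0.2254, -0.0141]
eef_rot: [0.0, 1.0, -0.001, 0.0]
force: [-3.9, -2.5, 12.6]
finger_gap: 0.0275
gripper_force: 50.0
```

move_arm([
  [-1,0,0,-0.0015,0,0,0],
  [-1,0,0,-0.0015,0,0,0],
  [0.2,0,0,-0.0015,0,0,0],
  [0.2,0,0,-0.0015,0,0,0],
  [0.2,0,0,-0.0015,0,0,0],
  [0.2,0,0,-0.0015,0,0,0],
  [0.2,0,0,-0.0015,0,0,0],
  [0.2,0,0,-0.0015,0,0,0],
])

```text
clock: 18.68
tcp_pos: [0.5854, 0.2254, -0.0147]
eef_rot: [-0.0, 1.0, -0.0, -0.0]
force: [-0.9, 0.2, 0.1]
finger_gap: 0.0512
gripper_force: 0.0
```

move_arm([
  [0.2,0,0,0,0,0,0],
  [0.2,0,0,0,0,0,0],
  [0.2,0,0,-0.01,0,0,0],
  [0.2,0,0,-0.03,0,0,0],
  [0.2,0,0,-0.06,0,0,0],
  [0.2,0,0,-0.1,0,0,0],
  [0.2,0,0,-0.14,0,0,0],
  [0.2,0,0,-0.18,0,0,0],
])

```text
clock: 19.35
tcp_pos: [0.585, 0.2255, 0.1679]
eef_rot: [-0.0, 1.0, 0.0, 0.0]
force: [0.7, -0.9, -0.3]
finger_gap: 0.0522
gripper_force: 0.0
```

```bash
python3 - <<'E'
from h import *
s=sensors.get_state();print(s["clock"],s["tcp_pos"],s["finger_gap"])
for cam in ["wrist","scene"]:
    im,d,o=look("r_"+cam,["scraper","brush"],cam)
    for l in o:
        P=o[l][1]; print(cam,l,np.percentile(P,[1,50,99],axis=0).round(4).tolist())
print(inc([.48,.05,.30],Rdown(130)))
# handle estimate
c=np.array([.5716,-.2072]);a=np.radians(-2.6);print("handle",c-.1775*np.array([np.cos(a),np.sin(a)]))
E
```

```text
19.35 [0.58495377 0.22548173 0.16794837] 0.05224154227867615
wrist scraper [[0.4563, 0.1934, 0.0091], [0.5136, 0.2299, 0.0174], [0.6942, 0.2662, 0.0325]]
wrist brush [[0.4393, 0.1042, 0.004], [0.5705, 0.1235, 0.0157], [0.6799, 0.1376, 0.0197]]
scene scraper [[0.4533, 0.1937, 0.0047], [0.5839, 0.2311, 0.0157], [0.6992, 0.2622, 0.0271]]
scene brush [[0.44, 0.0997, 0.0019], [0.6072, 0.1246, 0.0134], [0.6811, 0.1372, 0.0186]]
[0.1049, -0.1748, -0.135, -0.1, -0.05, 49.99]
handle [ 0.39428272 -0.19914807]
```

```bash
python3 - <<'E'
from h import *
print(inc([.48,0.01,.20],Rdown(130)))
print(inc([.394,-.199,.15],Rdown(87.4),[.48,0.01,.20],Rdown(130)))
E
```

```text
[0.1048, -0.2147, -0.035, -0.1, -0.05, 49.99]
[-0.1048, -0.2002, 0.05, 0.0, 0.0, 42.6]
```

move_arm([
  [-0.13,0.1048,-0.2147,-0.035,0,0,50],
  [-0.13,0.1048,-0.2147,-0.035,0,0,50],
  [-0.13,0.1048,-0.2147,-0.035,0,0,50],
  [-0.13,0.1048,-0.2147,-0.035,0,0,50],
  [-0.13,0.1048,-0.2147,-0.035,0,0,50],
  [-0.13,0.1048,-0.2147,-0.035,0,0,50],
  [-0.13,0.1048,-0.2147,-0.035,0,0,50],
  [-0.13,0.1048,-0.2147,-0.035,0,0,50],
])

```text
clock: 20.32
tcp_pos: [0.4792, 0.0081, 0.1994]
eef_rot: [0.426, 0.905, -0.001, -0.001]
force: [1.4, -0.2, 0.9]
finger_gap: 0.0378
gripper_force: 0.0
```

move_arm([
  [-0.13,-0.1048,-0.2002,0.05,0,0,42.6],
  [-0.13,-0.1048,-0.2002,0.05,0,0,42.6],
  [-0.13,-0.1048,-0.2002,0.05,0,0,42.6],
  [-0.13,-0.1048,-0.2002,0.05,0,0,42.6],
  [-0.13,-0.1048,-0.2002,0.05,0,0,42.6],
  [-0.13,-0.1048,-0.2002,0.05,0,0,42.6],
  [-0.13,-0.1048,-0.2002,0.05,0,0,42.6],
  [-0.13,-0.1048,-0.2002,0.05,0,0,42.6],
])

```text
clock: 20.98
tcp_pos: [0.3941, -0.198, 0.1492]
eef_rot: [0.722, 0.692, -0.0, -0.002]
force: [0.4, 0.4, 0.1]
finger_gap: 0.0378
gripper_force: 0.0
```

move_arm([
  [-0.13,0,0,0,0,0,0],
  [-0.13,0,0,0,0,0,0],
])

```text
clock: 21.15
tcp_pos: [0.3957, -0.1964, 0.1503]
eef_rot: [0.721, 0.693, 0.0, -0.0]
force: [-0.4, -1.1, 0.0]
finger_gap: 0.0379
gripper_force: 0.0
```

```bash
python3 - <<'E'
from h import *
s=sensors.get_state();p=s["tcp_pos"];q=R.from_quat(s["eef_rot"]);print(s["clock"],p,q.as_quat().round(4),s["finger_gap"],s["qpos"].round(2))
im,d=viewer.grab_frame("wrist");cv2.imwrite("pics/h1.png",im)
A,uv=cloud("wrist",d)
B=A[(A[:,2]>.06)&(A[:,2]<.08)&(A[:,0]<.412)&(A[:,0]>.375)&(A[:,1]>-.31)&(A[:,1]<-.08)]
print(len(B));
for y in np.arange(-.3,-.08,.03):
    k=(B[:,1]>y)&(B[:,1]<y+.03)
    if k.sum()>20: print(y.round(2),k.sum(),np.percentile(B[k,0],[3,50,97]).round(4),np.percentile(B[k,2],[50,95]).round(4))
L=A[(A[:,2]>.08)&(A[:,2]<.095)&(A[:,0]>.42)];print("lid front x by pct",np.percentile(L[:,0],[1,3]),np.median(L[:,2]))
E
```

```text
21.15 [ 0.395687   -0.19641451  0.15029586] [ 7.210e-01  6.929e-01  4.000e-04 -3.000e-04] 0.03791660012542055 [ 0.72  0.17 -0.39  2.1   0.08  0.89  0.24]
2755
-0.27 343 [0.3854 0.3908 0.3968] [0.0734 0.0748]
-0.24 403 [0.3868 0.3923 0.3977] [0.0733 0.0748]
-0.21 434 [0.3882 0.3936 0.399 ] [0.0732 0.0749]
-0.18 497 [0.3896 0.3952 0.4007] [0.0732 0.0749]
-0.15 532 [0.391  0.3965 0.4018] [0.0733 0.0751]
-0.12 546 [0.3924 0.3998 0.4112] [0.073  0.0748]
lid front x by pct [0.44617547 0.45022196] 0.08649263074759628
```

View pics/h1.png

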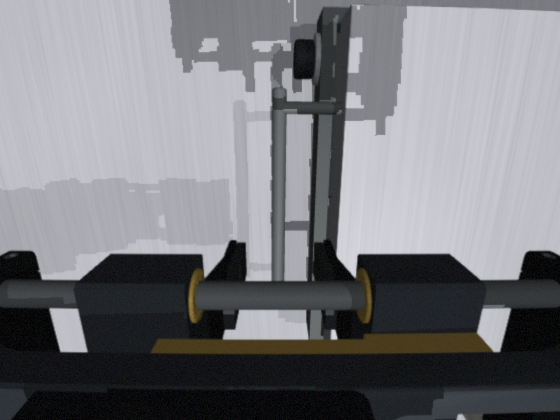

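move_arm([
  [-0.13,0,-0.001,0.03,0,0,0],
  [-0.13,0,-0.001,0.055,0,0,0],
  [-0.13,0,-0.001,0.075,0,0,0],
  [-0.13,0,-0.001,0.09,0,0,0],
  [-0.13,0,-0.001,0.1,0,0,0],
  [-0.13,0,-0.001,0.108,0,0,0],
  [-0.13,0,-0.001,0.108,0,0,0],
])

```text
clock: 21.78
tcp_pos: [0.3934, -0.1974, 0.0415]
eef_rot: [0.722, 0.692, -0.0, -0.001]
force: [-0.3, 0.5, -0.5]
finger_gap: 0.0378
gripper_force: 0.0
```

move_arm([
  [-0.13,0,0,0.005,0,0,0],
  [-0.13,0,0,0.01,0,0,0],
  [-0.13,0,0,0.01,0,0,0],
])

```text
clock: 22.03
tcp_pos: [0.3936, -0.1982, 0.0323]
eef_rot: [0.723, 0.691, -0.0, 0.0]
force: [-0.1, 0.8, 0.2]
finger_gap: 0.0374
gripper_force: 0.0
```

move_arm([
  [-1,0,0,0,0,0,0],
  [-1,0,0,0,0,0,0],
  [-1,0,0,0,0,0,0],
  [-1,0,0,0,0,0,0],
  [-1,0,0,0,0,0,0],
  [-1,0,0,0,0,0,0],
  [-1,0,0,0,0,0,0],
  [-1,0,0,0,0,0,0],
], squeeze=40)

```text
clock: 22.7
tcp_pos: [0.3944, -0.1984, 0.0327]
eef_rot: [0.723, 0.691, 0.0, 0.001]
force: [1.2, 0.5, 1.1]
finger_gap: 0.0108
gripper_force: 40.0
```

```bash
python3 - <<'E'
from h import *
s=sensors.get_state();p=s["tcp_pos"];q=R.from_quat(s["eef_rot"]);print(s["clock"],p,s["finger_gap"],s["gripper_force"],s["force"])
# arc: handle displacement in burner x / z, tool axes (y=burner +x, z=down), tool fixed
r=np.hypot(.305,.022);a0=np.arctan2(.022,.305)
for th in range(0,61,4):
    a=a0+np.radians(th); print(th,(.305-r*np.cos(a)).round(4),-(r*np.sin(a)-.022).round(4))
E
```

```text
22.7 [ 0.39435597 -0.19838474  0.032695  ] 0.01079960057007973 39.99894082546234 [1.18278363 0.47536337 1.12551107]
0 0.0 -0.0
4 0.0023 -0.0212
8 0.006 -0.0422
12 0.0112 -0.0629
16 0.0179 -0.0832
20 0.0259 -0.103
24 0.0353 -0.1222
28 0.046 -0.1406
32 0.058 -0.1583
36 0.0712 -0.1751
40 0.0855 -0.1909
44 0.1009 -0.2057
48 0.1173 -0.2194
52 0.1346 -0.2319
56 0.1527 -0.2432
60 0.1716 -0.2531
```

move_arm([
  [-1,0,0.001,-0.0106,0,0,0],
  [-1,0,0.0023,-0.0212,0,0,0],
  [-1,0,0.004,-0.0317,0,0,0],
  [-1,0,0.006,-0.0422,0,0,0],
  [-1,0,0.0085,-0.0526,0,0,0],
  [-1,0,0.0112,-0.0629,0,0,0],
  [-1,0,0.0145,-0.0731,0,0,0],
  [-1,0,0.0179,-0.0832,0,0,0],
])

```text
clock: 23.37
tcp_pos: [0.4116, -0.1992, 0.1156]
eef_rot: [0.723, 0.691, 0.0, 0.0]
force: [3.6, -2.3, -5.9]
finger_gap: 0.0107
gripper_force: 40.0
```

move_arm([
  [-1,0,0.0039,-0.01,0,0,0],
  [-1,0,0.008,-0.0198,0,0,0],
  [-1,0,0.0126,-0.0295,0,0,0],
  [-1,0,0.0174,-0.039,0,0,0],
  [-1,0,0.0226,-0.0483,0,0,0],
  [-1,0,0.0281,-0.0574,0,0,0],
  [-1,0,0.034,-0.0664,0,0,0],
  [-1,0,0.0401,-0.0751,0,0,0],
])

```text
clock: 24.03
tcp_pos: [0.4503, -0.2011, 0.1912]
eef_rot: [0.723, 0.691, -0.001, -0.001]
force: [-4.0, -2.3, -1.1]
finger_gap: 0.0107
gripper_force: 40.0
```

```bash
python3 - <<'E'
from h import *
s=sensors.get_state();p=s["tcp_pos"];print(s["clock"],p,s["force"],s["torque"],s["gripper_force"])
h=np.array([.699,-.213]); b=np.array([h@[1,0]-p[0],p[2]+.0363]); print("bar rel hinge",b[0],b[1]-.047,np.hypot(b[0],b[1]-.047),np.degrees(np.arctan2(b[1]-.047,b[0]))-4.1)
E
```

```text
24.0333 [ 0.45027909 -0.20106029  0.19120866] [-3.99435244 -2.30431236 -1.05589637] [-0.36152405  1.14567698 -0.0330372 ] 40.00232398509979
bar rel hinge 0.2487209057152529 0.18050866236302932 0.3073198108288918 31.870187823477586
```

move_arm([
  [-1,0,0.0064,-0.0085,0,0,0],
  [-1,0,0.0132,-0.0168,0,0,0],
  [-1,0,0.0202,-0.0248,0,0,0],
  [-1,0,0.0275,-0.0326,0,0,0],
  [-1,0,0.035,-0.0402,0,0,0],
  [-1,0,0.0429,-0.0474,0,0,0],
  [-1,0,0.051,-0.0544,0,0,0],
  [-1,0,0.0593,-0.0611,0,0,0],
])

```text
clock: 24.7
tcp_pos: [0.508, -0.2039, 0.2538]
eef_rot: [0.723, 0.69, -0.003, -0.002]
force: [-11.6, 0.1, 9.0]
finger_gap: 0.0107
gripper_force: 40.0
```

move_arm([
  [-1,0,0.0086,-0.0064,0,0,0],
  [-1,0,0.0173,-0.0125,0,0,0],
  [-1,0,0.0262,-0.0182,0,0,0],
  [-1,0,0.0354,-0.0238,0,0,0],
  [-1,0,0.0448,-0.0289,0,0,0],
  [-1,0,0.0543,-0.0337,0,0,0],
  [-1,0,0.0543,-0.0337,0,0,0],
  [-1,0,0.0543,-0.0337,0,0,0],
])

```text
clock: 25.37
tcp_pos: [0.5657, -0.2067, 0.2888]
eef_rot: [0.723, 0.691, -0.0, 0.001]
force: [-5.6, -2.1, 7.3]
finger_gap: 0.0105
gripper_force: 40.0
```

move_arm([
  [-1,0,0,0,0,0,0],
  [-1,0,0,0,0,0,0],
  [-1,0,0,0,0,0,0],
  [-1,0,0,0,0,0,0],
  [-1,0,0,0,0,0,0],
  [-1,0,0,0,0,0,0],
])

```text
clock: 25.87
tcp_pos: [0.5652, -0.2067, 0.2886]
eef_rot: [0.723, 0.691, -0.0, 0.001]
force: [-4.9, -1.0, 6.9]
finger_gap: 0.0104
gripper_force: 40.0
```

```bash
python3 - <<'E'
from h import *
s=sensors.get_state();p=s["tcp_pos"];print(s["clock"],p,s["force"],s["gripper_force"],s["finger_gap"])
print("angle",np.degrees(np.arctan2(p[2]+.0363-.047,.699-p[0]))-4.1,np.hypot(p[2]+.0363-.047,.699-p[0]))
im,d,o=look("f_scene",["lid","scraper","brush","shaker","oil"],"scene")
for l in o:
    P=o[l][1]; print(l,np.percentile(P,[1,50,99],axis=0).round(3).tolist())
P=o["lid"][1]; c=P-np.median(P,0); c=c[np.linalg.norm(c,axis=1)<.12]; n=np.linalg.svd(c-c.mean(0))[2][2]; print("lid normal",n,"tilt",np.degrees(np.arccos(abs(n[2]))))
cv2.imwrite("pics/f.png",im)
E
```

```text
25.8667 [ 0.56520431 -0.20669771  0.28855316] [-4.91569434 -1.03815872  6.9068773 ] 39.998706579208374 0.010424053033548167
angle 60.187611702812156 0.3083888191375024
brush none
lid [[0.563, -0.433, 0.041], [0.662, -0.172, 0.183], [0.734, -0.053, 0.326]]
scraper [[0.451, 0.184, 0.001], [0.575, 0.23, 0.014], [0.699, 0.263, 0.027]]
shaker [[0.783, -0.051, 0.007], [0.815, -0.016, 0.061], [0.83, -0.005, 0.094]]
oil [[0.62, -0.477, 0.03], [0.65, -0.451, 0.134], [0.673, -0.401, 0.212]]
lid normal [ 0.86530059 -0.02182261  0.50077806] tilt 59.94851081501661
```

View pics/f.png

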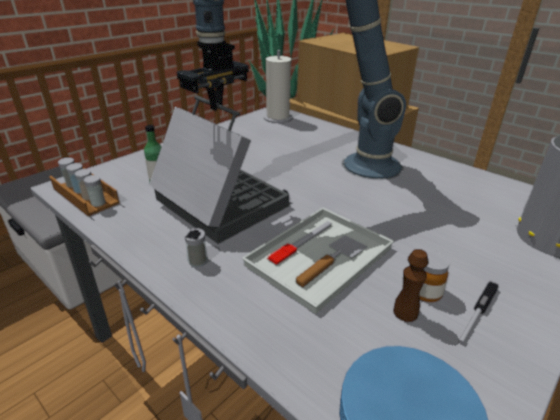

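The picture shows the lid held open at about 60° around (200,165). The scraper lies flat in the pan around (330,262), beside the untouched brush at (300,240). The plane fit gives 59.9° and the arc geometry gives 60.2°, so I'm handing in.

```bash
python3 -c "
from bench import ctrl
print(ctrl.sign_off())"
```

```text
the job is handed in; nothing more can be done
None
```

The job is handed in: the scraper lies flat and released in the pan beside the brush, and the gripper is still holding the lid steady by its handle at about 60° (measured 59.9° and 60.2°).

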